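# Fill the tilt table and jack it up

### The job

Put the spare black sensor puck, flat and fully down, into the one empty pocket of the tilt table and let go of it. Then set the red lever jack on the worktop with the centre of its saddle under the yellow-marked lift lug, let go of it, and pump its handle: press the cross bar all the way down so that the jack tilts the table up. Finish while still holding the handle down (do not let go or back off at the end); never lift the table by hand, leave the pucks already in the table in their pockets, and leave the other things on the worktop alone.

Things in the scene. Friction and masses are not known exactly. Their poses are not given: they have to be found in the camera images.
- tilt_stand: Stand of the tilt table, fixed to the worktop: dark steel foot with two rest posts and hinge cheeks. Origin on the worktop under the middle pocket. Its -x axis points from the table towards the lift lug (the side from which the jack comes), z up. The hinge line is along y at x = +60 mm, z = 66 mm. The foot covers x -30 to +75 mm, y +-85 mm and is 10 mm high; the space under the lug and the front 20 mm of the plate is open.
- tilt_plate (a joint): Tilt of the aluminium table plate about its hinge, rad: 0 = resting level on the posts, grows as the lug side rises; about 0.14 when the jack is fully pumped under the lug (weight alone brings it back to 0). The plate is 100 x 200 x 12 mm (stand x by y), 0.5 kg, underside 60 mm and top 72 mm above the worktop when level. Three round pockets, 54 mm wide, 6 mm deep.
- pocket_0 (a point): Centre of the floor of the pocket at y = -64 mm in the stand's frame, 66 mm above the worktop when level. z is square to the plate.
- pocket_1 (a point): Centre of the floor of the middle pocket (stand x = 0, y = 0), 66 mm above the worktop when level.
- pocket_2 (a point): Centre of the floor of the pocket at y = +64 mm in the stand's frame, 66 mm above the worktop when level.
- lift_point (a point): The marked lift point: centre of the underside of a black rubber button 24 mm wide under the lug, 57.5 mm above the worktop when level; at x = -78 mm, y = 0 in the stand's frame. The lug is a 42 mm wide, 8 mm thick tongue that sticks out 49 mm from the plate's edge (stand x -99 to -50 mm), top 70 mm above the worktop, with a yellow disc and a black dot on top exactly over the lift point.
- puck_a: Black round sensor puck already sitting in one of the pockets (which one varies): 48 mm diameter, 26 mm tall, 160 g. Origin: centre of its underside, z up.
- puck_b: A second such puck in another pocket, the same size; origin as for puck_a. The third pocket is empty but for a thin white liner disc (47 x 2 mm) on its floor, which stays there: the spare goes on top of it.
- spare_puck: The spare sensor puck, the same kind (48 mm diameter, 26 mm tall, about 160 g), standing on the worktop on the robot's left. Between it and the tilt table stands a bench meter (its front at about x = 0.58 m, y 0.03 to 0.25 m): carry things round its front, not across it. Origin: centre of its underside, z up.
- jack: Red lever jack, loose on the worktop, about 0.65 kg, balanced about the block. Origin on the underside of its base; +x points to the saddle end, -x to the handle end, z up. Base: dark steel, x -125 to +80 mm, y +-32 mm, 8 mm thick. Grip it by the red pump block: 34 mm wide (y), x -20 to +24 mm, from the base up to 64 mm, block centre at x = +2 mm. Two steel cheeks stand behind the block at x -42 to -20 mm, y +-14 mm, up to 49 mm.
- saddle_top (a point): Centre of the top of the round steel saddle (36 mm diameter), at x = +60 mm, y = 0 in the jack's frame, 50 mm above the underside of the base when the handle is up (7.5 mm below the level lift point). Fully pumped it stands 26 mm higher.
- jack_handle (a joint): Handle of the jack, rad: 0 = up (a spring brings it back there), 0.45 = fully down at its stop (handle level). It raises the saddle in proportion, 26 mm in all. The handle pivots 32 mm behind the jack's origin (x = -32 mm), 40 mm high. With the loaded table on the saddle about 6 to 10 N on the cross bar press it fully down; let go, it rises again.
- handle_bar (a point): Centre of the black cross bar at the end of the handle: a round bar, 18 mm thick, 50 mm long along the jack's y, to be pressed from above; 85 mm from the pivot. With the handle up it is at x = -109 mm, z = 77 mm in the jack's frame; fully down at x = -117 mm, z = 40 mm.
- dropper_bottle: Bystander: amber dropper bottle, 32 mm wide, 105 mm tall; leave alone. Origin at the centre of its underside.
- table_clamp: Bystander: grey slotted table clamp, 26 x 75 x 17 mm; leave alone. Origin at the centre of its underside.
- filter_frame: Bystander: black framed orange filter lying flat, 50 x 50 x 9 mm; leave alone. Origin at the centre of its underside.
- post_holder: Bystander: dark post holder with steel post, 25 x 41 x 105 mm; leave alone. Origin at the centre of its underside.
Not all that is in view belongs to the job. What is shaped like the spare_puck but green is not meant.

How it is judged (in metres and radians):
On the way, in this order (a step that is already met when the one before it is completed fails the run):
1. the spare puck sits in the empty pocket, let go, and the table is still down ((distance between spare_puck and pocket_0 below 0.008 m or distance between spare_puck and pocket_1 below 0.008 m or distance between spare_puck and pocket_2 below 0.008 m) and angle between spare_puck's own z axis and vertical below 0.06 rad and contact force between the fingers and spare_puck below 0.1 N and value of joint tilt_plate below 0.03 rad), for 0.2 s.
2. the jack stands on the worktop with its saddle under the lift point, let go, handle up and table still down (horizontal distance between saddle_top and lift_point below 0.012 m and height (world z) of jack below 0.003 m and angle between jack's own z axis and vertical below 0.03 rad and contact force between each of the arm, the fingers and jack below 0.1 N and value of joint jack_handle below 0.1 rad and value of joint tilt_plate below 0.03 rad), for 0.2 s.
At the end, for the whole second after the job is handed in: Robot still presses the handle (over 1.5 N, joint over 0.41 rad); jack flat on the worktop, saddle within 14 mm of the lift point and carrying the table, tilted over 0.10 rad; robot not touching the table; all three pucks within 8 mm of a pocket floor's centre, at rest (value of joint jack_handle above 0.41 rad and value of joint tilt_plate above 0.1 rad and horizontal distance between saddle_top and lift_point below 0.014 m and contact force between jack_saddle and tilt_plate above 1 N and contact force between any of the fingers, the arm and jack_handle above 1.5 N and contact force between each of the arm, the fingers and tilt_plate below 0.1 N and height (world z) of jack below 0.004 m and angle between jack's own z axis and vertical below 0.04 rad and (distance between spare_puck and pocket_0 below 0.008 m or distance between spare_puck and pocket_1 below 0.008 m or distance between spare_puck and pocket_2 below 0.008 m) and (distance between puck_a and pocket_0 below 0.008 m or distance between puck_a and pocket_1 below 0.008 m or distance between puck_a and pocket_2 below 0.008 m) and (distance between puck_b and pocket_0 below 0.008 m or distance between puck_b and pocket_1 below 0.008 m or distance between puck_b and pocket_2 below 0.008 m) and linear speed of each of jack, spare_puck below 0.03 m/s); the arm keeps its last pose, push and grip.
It fails at once if the robot lifts or pushes the tilt table itself hard (contact force between any of the arm, the fingers and tilt_plate above 15 N).
It fails at once if the table is tilted without the jack carrying it (value of joint tilt_plate above 0.04 rad and horizontal distance between saddle_top and lift_point above 0.025 m).
It fails at once if a puck already in the table is taken out of its pocket (not (distance between puck_a and pocket_0 below 0.02 m or distance between puck_a and pocket_1 below 0.02 m or distance between puck_a and pocket_2 below 0.02 m) or not (distance between puck_b and pocket_0 below 0.02 m or distance between puck_b and pocket_1 below 0.02 m or distance between puck_b and pocket_2 below 0.02 m)).
It fails at once if a bystander is disturbed (distance of any of dropper_bottle, table_clamp, filter_frame, post_holder from where it was at the start of the episode above 0.02 m).
It also fails if it takes over 67 s, if anything falls off the work surface, if the arm or the gripper's body presses on something with over 40 N, if the wrist force passes 120 N, or if a joint passes its speed limit or range.

### The arm

A 7-joint arm with a two-finger parallel gripper is mounted at the origin on a cart in front of the work surface, level with it; the furniture and walls round the work are solid. World frame = base frame: x ahead of the robot, y to its left, z up, the work surface at z = 0. Lengths are in m, angles in degrees, forces in N, time in s.
With the tool pointing down it reaches from about 0.425 to 0.875 m from the base axis. Payload 4.7 kg.
Tool frame: the origin (TCP) lies between the finger pads; the fingertips stand 17 mm ahead of it and the grasp point (between the pads) lies 2 mm behind it; z points along the fingers, y is the line along which they close (so a half turn about z gives the same grasp; the last joint's range is limited). The gripper opens to 87 mm and grips with 3 to 60 N. Pads are 19 mm wide; open, the fingers measure 117 mm over their backs; the gripper's body (75 mm by 190 mm) begins 51 mm behind the grasp point.
Start: joints at [75.865, 18.392, -4.016, 83.108, 1.295, 78.541, -3.26], TCP at [0.168, -0.628, 0.24] pointing down, gripper open.
Joint ranges: [-163.93, 163.93], [-17.29, 119.83], [-79.2, 71.16], [3.27, 140.29], [-89.18, 269.18], [5.43, 117.66], [-154.24, 154.24]. Speed limits (degrees/s): [147.25, 147.25, 180, 180, 180, 180, 180].

### API

Orientations are given as [roll, pitch, yaw] about the fixed x, y, z axes, in that order (R = Rz(yaw) Ry(pitch) Rx(roll)).
In Python, from cell import env, cams gives the robot as it stands.
- The arm moves only by the shell command python3 -m pendant 'ROWS' [FORCE]. ROWS is JSON, a list of rows, each an object of numbers: "tx", "ty", "tz": the shift along the tool's x, y, z each as a share of 0.05 m, from -1 to 1; "spin": the turn about the tool's z as a share of 4 degrees, from -1 to 1; "claw": the closure, from 0 (fully open) to 1 (shut). A call has 1 to 10 rows; each row shifts and turns the commanded pose from where the row before left it, along the tool's axes as they then stand; what a row does not reach is not made up. A row lasts 1/8 s, in which the tool goes at most 62.5 mm and 10.7 degrees, less where a joint would pass 70% of its speed; a pose out of reach is approached as far as the arm can. A call with a number of a shift or a turn outside -1 to 1 is refused whole. A call with a gripper value outside its range is refused whole. The fingers move at their own pace and stop on an object; FORCE is the grip in N (left out, the last holds). Time passes only in rows, so rows that do not move let the fingers close. It gives the time, the measured TCP pose, the force, the opening and the grip force at its end, in the units of the state.
- env.get_obs(): the state, without advancing time (a new reading comes with each control period).
- cams.read_camera(name): name is "side" or "top"; returns the picture (384x512x3 uint8, red, green, blue); there is no depth.
- cams.camera_info(name): a dict with "fx", "fy", "cx", "cy" (pixels), "rvec" (rotation vector, rad) and "tvec" (3), from world to camera coordinates, as OpenCV has them. Camera axes: x right, y down, z forward; pixel columns grow to the right and rows downward; lengths in m; the calibration is good to about 2 mm. A picture is of the moment at which its call begins. camera_info takes no time and is no camera call.
- env.sign_off(): hands the job in; it is judged then, once.
The state is a dict: "time_s": time; "qpos": joint angles; "joint_velocities": joint speeds; "effort": joint torques, N m; "tool_pos": TCP position; "tool_rot": TCP orientation; "force": force on the tool from outside, world axes, zero at the start; "wrist_torque": the same for the moment, N m; "grip_width": finger opening in m; "grasp_force": force on a finger pad.
Only numpy, scipy, OpenCV 4.12 (cv2) and the standard library are available. Lean on these libraries where they do the work, as an engineer would, in place of code of your own. Each camera call takes 0.05 s, during which the arm holds its last target. There are 200 camera calls.

## Working session

There is one attempt and no reset: what is moved stays moved. The work goes in short steps, Python scripts to look and compute and a shell command to move; the robot and the scene stay as the last step left them, time stands still between calls to the robot, and variables do not carry over. Pictures are saved under pics/ and viewed, at most 12 in all, crops included, and the job is handed in when it is done.

```bash
ls; mkdir -p pics
python3 - <<'E'
from cell import env,cams
import cv2
for n in("side","top"):
    cv2.imwrite(f"pics/{n}0.png",cams.read_camera(n)[:,:,::-1]); print(n,cams.camera_info(n))
o=env.get_obs();print(o["time_s"],o["tool_pos"],o["tool_rot"],o["grip_width"])
E
```

```text
pics
side {'fx': 387.3864273937556, 'fy': 387.3864273937556, 'cx': 263.75659756369845, 'cy': 187.2932722616243, 'rvec': array([ 2.30215363, -0.24729751,  0.1041035 ]), 'tvec': array([-0.49210897,  0.15173409,  1.62146066])}
top {'fx': 431.2531627948113, 'fy': 431.2531627948113, 'cx': 256.2686040498443, 'cy': 190.59310769942815, 'rvec': array([ 2.16756608, -2.20028158,  0.08231223]), 'tvec': array([0.05650994, 0.50960503, 1.46808075])}
0.1 [ 0.16743774 -0.62758091  0.23860691] [-1.79903714e+02  5.41284942e-03  1.49423485e+01] 0.08678360065316829
```

View pics/top0.png

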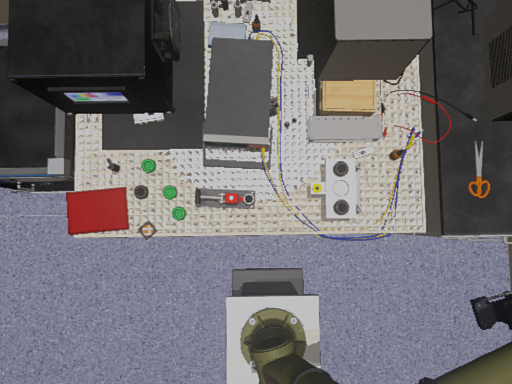

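View pics/side0.png

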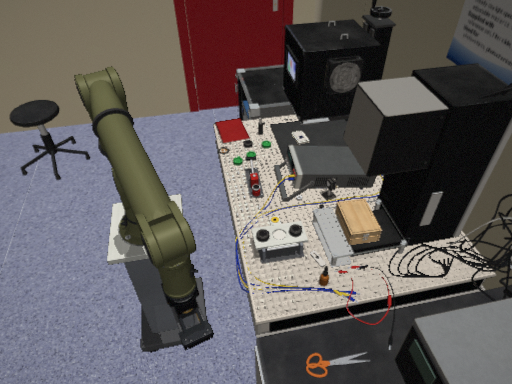

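The top view shows the tilt table at (341,188) with its lug at (317,188) and the jack at (225,198). Candidates for the spare are black at (141,192), green at (149,166), (170,192) and (179,213), and the pucks already in the table at (341,169) and (341,207). I choose the black one at (141,192). The middle pocket is the empty one.

```bash
cat > h.py <<'E'
import numpy as np,cv2
from cell import env,cams
def ray(n,u,v,z):
    c=cams.camera_info(n);R=cv2.Rodrigues(c["rvec"])[0];o=-R.T@c["tvec"]
    d=R.T@np.array([(u-c["cx"])/c["fx"],(v-c["cy"])/c["fy"],1.]);return (o+d*(z-o[2])/d[2])
def proj(n,p):
    c=cams.camera_info(n);K=np.array([[c["fx"],0,c["cx"]],[0,c["fy"],c["cy"]],[0,0,1]])
    return cv2.projectPoints(np.array([p],float),c["rvec"],c["tvec"],K,None)[0].ravel()
def blobs(im,mask,box,amin=6):
    x0,y0,x1,y1=box;m=np.zeros_like(mask,np.uint8);m[y0:y1,x0:x1]=mask[y0:y1,x0:x1]
    k,l,s,c=cv2.connectedComponentsWithStats(m)
    return [(c[i].round(2),s[i].tolist()) for i in range(1,k) if s[i][4]>=amin]
E
python3 - <<'E'
from h import *
t=cams.read_camera("top");s=cams.read_camera("side")
a=cv2.resize(t[140:245,60:380][:,:,::-1],None,fx=2.5,fy=2.5,interpolation=cv2.INTER_CUBIC)
b=cv2.resize(s[110:270,205:345][:,:,::-1],None,fx=2.1,fy=2.1,interpolation=cv2.INTER_CUBIC)
c=np.zeros((262+336,800,3),np.uint8);c[:262]=a[:262];c[262:,:294]=b[:336,:294];cv2.imwrite("pics/c1.png",c)
T=t.astype(int);r,g,bl=T[...,0],T[...,1],T[...,2]
dark=(T.max(2)<75)
print("puck",[(c,q,ray("top",*c,.026)) for c,q in blobs(t,dark,(128,180,155,205))])
print("tablepucks",[(c,q,ray("top",*c,.092)) for c,q in blobs(t,dark,(325,155,357,220))])
print("yellow",[(c,q,ray("top",*c,.070)) for c,q in blobs(t,(r>150)&(g>140)&(bl<110),(306,178,328,198))])
print("red",[(c,q,ray("top",*c,.064)) for c,q in blobs(t,(r>130)&(g<90)&(bl<90),(190,180,260,215))])
E
```

```text
puck [(array([139.61, 191.28]), [136, 187, 8, 9, 54], array([0.51349488, 0.44911985, 0.026     ])), (array([143.69, 196.06]), [139, 192, 9, 7, 16], array([0.49685264, 0.43505257, 0.026     ]))]
tablepucks [(array([340.96, 167.87]), [337, 164, 9, 9, 53], array([ 0.57577299, -0.23087   ,  0.092     ])), (array([336.21, 172.21]), [334, 167, 8, 9, 14], array([ 0.56164102, -0.21482261,  0.092     ])), (array([341.59, 206.9 ]), [338, 203, 8, 9, 58], array([ 0.44732427, -0.22912913,  0.092     ])), (array([335.44, 209.78]), [334, 206, 5, 8, 9], array([ 0.43821791, -0.20875388,  0.092     ]))]
yellow [(array([316.78, 187.83]), [313, 184, 9, 9, 54], array([ 0.5128042 , -0.15274378,  0.07      ]))]
red [(array([231.09, 197.44]), [225, 193, 13, 10, 110], array([0.48537153, 0.13335428, 0.064     ])), (array([240.5, 198.5]), [239, 197, 4, 4, 16], array([0.48135667, 0.10197855, 0.064     ]))]
```

View pics/c1.png

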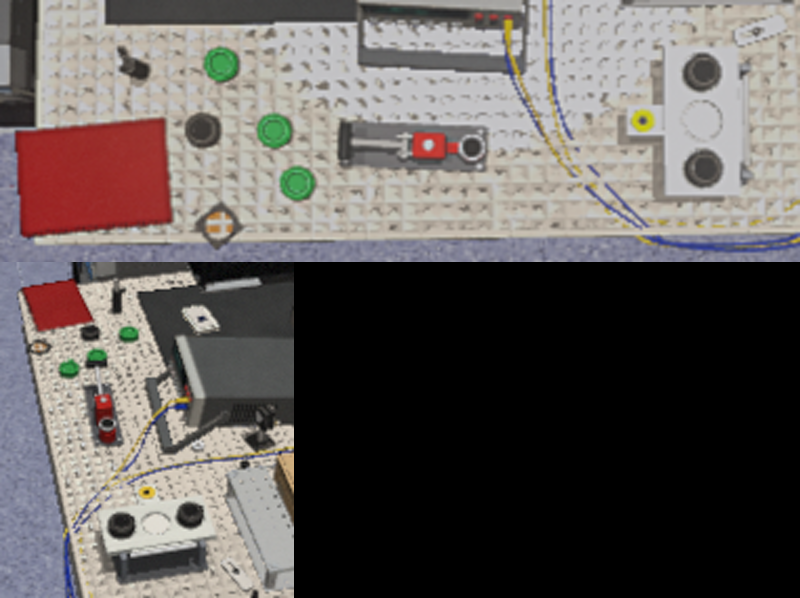

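The crop confirms the choice: the black spare is at top (140.8,192), and the three green ones are clearly different. The jack's saddle is at (248,199) and its bar at (198,197). The empty middle pocket has its white liner. Next I refine the measurements.

Run:
```python
from h import *
t=cams.read_camera("top");s=cams.read_camera("side")
def darkc(n,im,u,v,r,z,th=110):
    T=im.astype(int);m=(T.max(2)<th)
    B=blobs(im,m,(u-r,v-r,u+r+1,v+r+1));c,q=max(B,key=lambda b:b[1][4]);print(n,c,q,ray(n,*c,z).round(4))
for th in (80,100,120):
  print(th)
  for a in((141,192,8,.026),(341,168,8,.098),(341,207,8,.098)): darkc("top",t,*a[:3],a[3] if a[3]<.05 else .09,th)
S=s.astype(int)
print("yel side",[(c,q,ray("side",*c,.07).round(4)) for c,q in blobs(s,(S[...,0]>150)&(S[...,1]>130)&(S[...,2]<100),(266,213,284,225))])
print("red side",[(c,q) for c,q in blobs(s,(S[...,0]>110)&(S[...,1]<70)&(S[...,2]<70),(240,160,270,205))])
print("saddle top",ray("top",248.4,198.8,.05),"bar",ray("top",198,197.2,.077),ray("top",232,197.7,.064))
print("side saddle",ray("side",205+107/2.1,110+(424-262)/2.1,.05),"bar",ray("side",205+97/2.1,110+(362-262)/2.1,.077))
print("side puck",ray("side",205+91/2.1,110+(330-262)/2.1,.026))
# meter front: same corners in two views
for n,u,v in(("side",295.5,179),("side",290,147)):
  for z in(0,.05,.1,.15): print(n,z,ray(n,u,v,z).round(3))
for u,v in((205,147),(270,150),(268,168)):
  for z in(0,.05,.1,.15): print("top",z,ray("top",u,v,z).round(3))
```

```text
80
top [139.82 191.21] [135, 187, 10, 9, 62] [0.5137 0.4484 0.026 ]
top [341.13 167.79] [337, 164, 9, 9, 61] [ 0.5763 -0.2318  0.09  ]
top [341.6  206.93] [338, 203, 9, 9, 60] [ 0.4473 -0.2296  0.09  ]
100
top [140.73 191.84] [134, 186, 14, 13, 143] [0.5115 0.4453 0.026 ]
top [340.32 168.59] [334, 162, 14, 14, 141] [ 0.5737 -0.2291  0.09  ]
top [340.71 207.12] [334, 200, 14, 15, 144] [ 0.4467 -0.2266  0.09  ]
120
top [140.7  191.76] [134, 185, 14, 14, 161] [0.5118 0.4454 0.026 ]
top [340.25 168.6 ] [333, 161, 15, 16, 173] [ 0.5736 -0.2289  0.09  ]
top [340.99 207.03] [334, 200, 15, 15, 174] [ 0.447  -0.2275  0.09  ]
yel side [(array([274.69, 219.12]), [271, 217, 8, 5, 26], array([ 0.5151, -0.1534,  0.07  ]))]
red side [(array([253.83, 176.67]), [250, 173, 8, 7, 36]), (array([257.33, 191.  ]), [255, 189, 5, 4, 6])]
saddle top [0.48073801 0.07585723 0.05      ] bar [0.48703376 0.24208863 0.077     ] [0.48445652 0.13032529 0.064     ]
side saddle [0.48320531 0.06887604 0.05      ] bar [0.49636795 0.24634058 0.077     ]
side puck [0.51669368 0.43829282 0.026     ]
side 0 [0.686 0.138 0.   ]
side 0.05 [0.668 0.084 0.05 ]
side 0.1 [0.651 0.03  0.1  ]
side 0.15 [ 0.633 -0.025  0.15 ]
side 0 [0.726 0.387 0.   ]
side 0.05 [0.707 0.323 0.05 ]
side 0.1 [0.687 0.258 0.1  ]
side 0.15 [0.668 0.193 0.15 ]
top 0 [0.668 0.227 0.   ]
top 0.05 [0.659 0.221 0.05 ]
top 0.1 [0.65  0.215 0.1  ]
top 0.15 [0.641 0.209 0.15 ]
top 0 [ 0.654 -0.002  0.   ]
top 0.05 [0.646 0.    0.05 ]
top 0.1 [0.637 0.002 0.1  ]
top 0.15 [0.629 0.004 0.15 ]
top 0 [0.591 0.007 0.   ]
top 0.05 [0.584 0.008 0.05 ]
top 0.1 [0.578 0.009 0.1  ]
top 0.15 [0.572 0.011 0.15 ]
```

```bash
python3 -m pendant '[{"spin":1},{"spin":1},{"spin":1,"ty":-0.5},{"spin":0.73,"ty":-1,"tx":0.5},{"ty":-1,"tx":0.5},{"ty":-1,"tx":0.5},{"ty":-1,"tx":0.5},{"ty":-1,"tx":0.5},{"ty":-1,"tx":0.5},{"ty":-1,"tx":0.5,"claw":0.15}]'
```

```text
invalid input at $[0]: expected keys tx, ty, tz, spin, claw
```

```bash
python3 -m pendant '[{"tx":0,"ty":0,"tz":0,"spin":1,"claw":0.2},{"tx":0,"ty":0,"tz":0,"spin":1,"claw":0.2},{"tx":0.2,"ty":-0.4,"tz":0,"spin":1,"claw":0.2},{"tx":0.2,"ty":-0.5,"tz":0,"spin":0.73,"claw":0.2},{"tx":0.5,"ty":-1,"tz":0,"spin":0,"claw":0.2},{"tx":0.5,"ty":-1,"tz":0,"spin":0,"claw":0.2},{"tx":0.5,"ty":-1,"tz":0,"spin":0,"claw":0.2},{"tx":0.5,"ty":-1,"tz":0,"spin":0,"claw":0.2},{"tx":0.5,"ty":-1,"tz":0,"spin":0,"claw":0.2},{"tx":0.5,"ty":-1,"tz":0,"spin":0,"claw":0.2}]'
```

```text
time_s: 1.55
tool_pos: [0.3343, -0.2797, 0.2398]
tool_rot: [179.9, -0.0, 0.0]
force: [0.8, -0.7, 1.5]
grip_width: 0.0695
grasp_force: 0.0
```

```bash
python3 -m pendant '[{"tx":0.8,"ty":-0.8,"tz":0,"spin":0,"claw":0.2},{"tx":0.8,"ty":-0.8,"tz":0,"spin":0,"claw":0.2},{"tx":0.8,"ty":-1,"tz":0,"spin":0,"claw":0.2},{"tx":0.8,"ty":-1,"tz":0,"spin":0,"claw":0.2},{"tx":0.36,"ty":-1,"tz":0,"spin":0,"claw":0.2},{"tx":0,"ty":-1,"tz":0,"spin":0,"claw":0.2},{"tx":0,"ty":-1,"tz":0,"spin":0,"claw":0.2},{"tx":0,"ty":-1,"tz":0,"spin":0,"claw":0.2},{"tx":0,"ty":-1,"tz":0,"spin":0,"claw":0.2},{"tx":0,"ty":-1,"tz":0,"spin":0,"claw":0.2}]' && python3 -m pendant '[{"tx":0,"ty":-1,"tz":0,"spin":0,"claw":0.2},{"tx":0,"ty":-1,"tz":0,"spin":0,"claw":0.2},{"tx":0,"ty":-1,"tz":0,"spin":0,"claw":0.2},{"tx":0,"ty":-1,"tz":0,"spin":0,"claw":0.2},{"tx":0,"ty":-0.9,"tz":0,"spin":0,"claw":0.2},{"tx":0,"ty":0,"tz":0.5,"spin":0,"claw":0.2},{"tx":0,"ty":0,"tz":0.5,"spin":0,"claw":0.2},{"tx":0,"ty":0,"tz":0.5,"spin":0,"claw":0.2},{"tx":0,"ty":0,"tz":0,"spin":0,"claw":0.2}]'
python3 - <<'E'
from h import *
t=cams.read_camera("top");s=cams.read_camera("side")
a=cv2.resize(t[140:240,85:205][:,:,::-1],None,fx=3.3,fy=3.3,interpolation=cv2.INTER_CUBIC)
b=cv2.resize(s[80:180,200:320][:,:,::-1],None,fx=3.3,fy=3.3,interpolation=cv2.INTER_CUBIC)
cv2.imwrite("pics/c2.png",np.hstack([a,b]))
E
```

```text
time_s: 2.8
tool_pos: [0.5095, 0.1976, 0.2398]
tool_rot: [180.0, -0.1, -0.0]
force: [0.7, 0.2, -0.6]
grip_width: 0.0696
grasp_force: 0.0
time_s: 3.92
tool_pos: [0.5088, 0.4399, 0.1622]
tool_rot: [179.8, 0.2, 0.0]
force: [0.0, -0.2, 0.2]
grip_width: 0.0696
grasp_force: 0.0
```

View pics/c2.png

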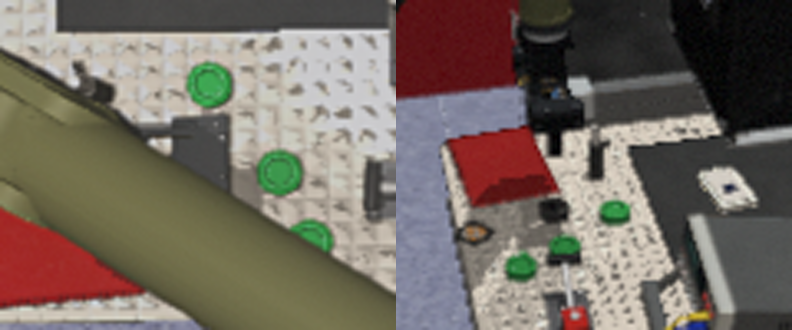

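The gripper is above the spare, and the side view shows the finger directly over the black puck at (553,210). I'll correct a few mm, then descend.

```bash
python3 -m pendant '[{"tx":0.06,"ty":-0.1,"tz":0.5,"spin":0,"claw":0.2},{"tx":0,"ty":0,"tz":0.5,"spin":0,"claw":0.2},{"tx":0,"ty":0,"tz":0.5,"spin":0,"claw":0.2},{"tx":0,"ty":0,"tz":0.5,"spin":0,"claw":0.2},{"tx":0,"ty":0,"tz":0.4,"spin":0,"claw":0.2},{"tx":0,"ty":0,"tz":0.2,"spin":0,"claw":0.2},{"tx":0,"ty":0,"tz":0,"spin":0,"claw":0.2},{"tx":0,"ty":0,"tz":0,"spin":0,"claw":0.2}]'
```

```text
time_s: 5.03
tool_pos: [0.5129, 0.4469, 0.0355]
tool_rot: [-179.9, -0.1, 0.0]
force: [-0.1, 1.2, -0.0]
grip_width: 0.0698
grasp_force: 0.0
```

```bash
python3 -m pendant '[{"tx":0,"ty":0.03,"tz":0.12,"spin":0,"claw":0.2},{"tx":0,"ty":0,"tz":0.12,"spin":0,"claw":0.2},{"tx":0,"ty":0,"tz":0,"spin":0,"claw":0.3},{"tx":0,"ty":0,"tz":0,"spin":0,"claw":0.4},{"tx":0,"ty":0,"tz":0,"spin":0,"claw":0.5},{"tx":0,"ty":0,"tz":0,"spin":0,"claw":0.6},{"tx":0,"ty":0,"tz":0,"spin":0,"claw":0.6},{"tx":0,"ty":0,"tz":0,"spin":0,"claw":0.6}]' 15
```

```text
time_s: 6.02
tool_pos: [0.5125, 0.4451, 0.0227]
tool_rot: [-180.0, -0.0, 0.0]
force: [0.0, 0.9, -0.5]
grip_width: 0.0466
grasp_force: 15.0
```

```bash
python3 -m pendant '[{"tx":0,"ty":0,"tz":-0.5,"spin":0,"claw":0.6},{"tx":0,"ty":0,"tz":-1,"spin":0,"claw":0.6},{"tx":0,"ty":0,"tz":-1,"spin":0,"claw":0.6},{"tx":-0.2,"ty":0,"tz":-0.7,"spin":0,"claw":0.6},{"tx":-0.2,"ty":0.5,"tz":0,"spin":0,"claw":0.6},{"tx":0,"ty":0.8,"tz":0,"spin":0,"claw":0.6},{"tx":0,"ty":1,"tz":0,"spin":0,"claw":0.6},{"tx":0,"ty":1,"tz":0,"spin":0,"claw":0.6},{"tx":0,"ty":1,"tz":0,"spin":0,"claw":0.6},{"tx":0,"ty":1,"tz":0,"spin":0,"claw":0.6}]' &&  python3 -m pendant '[{"tx":0,"ty":1,"tz":0,"spin":0,"claw":0.6},{"tx":0,"ty":1,"tz":0,"spin":0,"claw":0.6},{"tx":0,"ty":1,"tz":0,"spin":0,"claw":0.6},{"tx":0,"ty":1,"tz":0,"spin":0,"claw":0.6},{"tx":0,"ty":1,"tz":0,"spin":0,"claw":0.6},{"tx":0.2,"ty":1,"tz":0,"spin":0,"claw":0.6},{"tx":0.2,"ty":0.6,"tz":0,"spin":0,"claw":0.6},{"tx":0,"ty":0.4,"tz":0,"spin":0,"claw":0.6},{"tx":0,"ty":0,"tz":0,"spin":0,"claw":0.6},{"tx":0,"ty":0,"tz":0,"spin":0,"claw":0.6}]'
python3 - <<'E'
from h import *
t=cams.read_camera("top");s=cams.read_camera("side")
a=cv2.resize(t[130:250,200:380][:,:,::-1],None,fx=2.2,fy=2.2,interpolation=cv2.INTER_CUBIC)
b=cv2.resize(s[150:270,200:380][:,:,::-1],None,fx=2.2,fy=2.2,interpolation=cv2.INTER_CUBIC)
cv2.imwrite("pics/c3.png",np.hstack([a,b]))
E
```

```text
time_s: 7.28
tool_pos: [0.4922, 0.1781, 0.1838]
tool_rot: [179.9, -0.1, 0.0]
force: [0.9, 0.4, -1.1]
grip_width: 0.0466
grasp_force: 15.0
time_s: 8.52
tool_pos: [0.5126, -0.1683, 0.1828]
tool_rot: [-180.0, 0.0, 0.1]
force: [0.6, 0.4, -1.2]
grip_width: 0.0468
grasp_force: 15.0
```

View pics/c3.png

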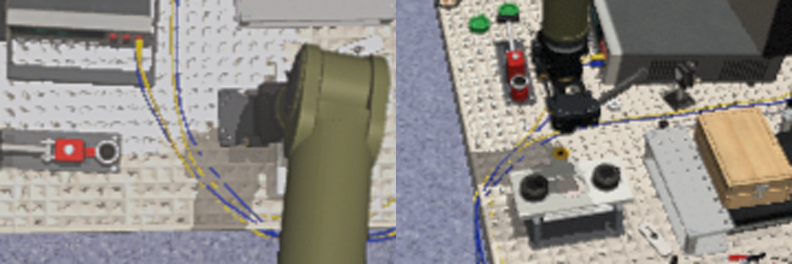

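Run:
```python
from h import *
i=cv2.imread("pics/side0.png");t=cv2.imread("pics/top0.png")
print("liner",ray("top",340.1,188.1,.068),ray("side",279.1,234.1,.068))
T=t.astype(int);m=(T.min(2)>150)
# plate centre from white mask (z=.072)
print("plate",[(c,q,ray("top",q[0]+q[2]/2-.5,q[1]+q[3]/2-.5,.072)) for c,q in blobs(t,m,(324,150,362,226),100)])
S=i.astype(int);sg=S.max(2)<80
for z in(.092,):
  for b in((254,228,272,244),(286,220,304,237)):
    print("side pucks",[(c,q,ray("side",*c,z)) for c,q in blobs(i,sg,b,20)])
g=cv2.resize(t[150:226,306:364],None,fx=7,fy=7,interpolation=cv2.INTER_CUBIC)
h=cv2.resize(i[205:265,245:315],None,fx=5.5,fy=5.5,interpolation=cv2.INTER_CUBIC)
o=np.zeros((532,800,3),np.uint8);o[:532,:406]=g;o[:330,410:795]=h;cv2.imwrite("pics/c4.png",o)
```

```text
liner [ 0.51089463 -0.23079242  0.068     ] [ 0.51405477 -0.23121579  0.068     ]
plate [(array([343.05, 186.26]), [324, 150, 38, 76, 2184], array([ 0.51246748, -0.238049  ,  0.072     ]))]
side pucks [(array([262.56, 235.1 ]), [257, 230, 12, 11, 117], array([ 0.44682109, -0.2425625 ,  0.092     ]))]
side pucks [(array([295.16, 230.14]), [289, 225, 13, 12, 115], array([ 0.57283055, -0.24500505,  0.092     ]))]
```

View pics/c4.png

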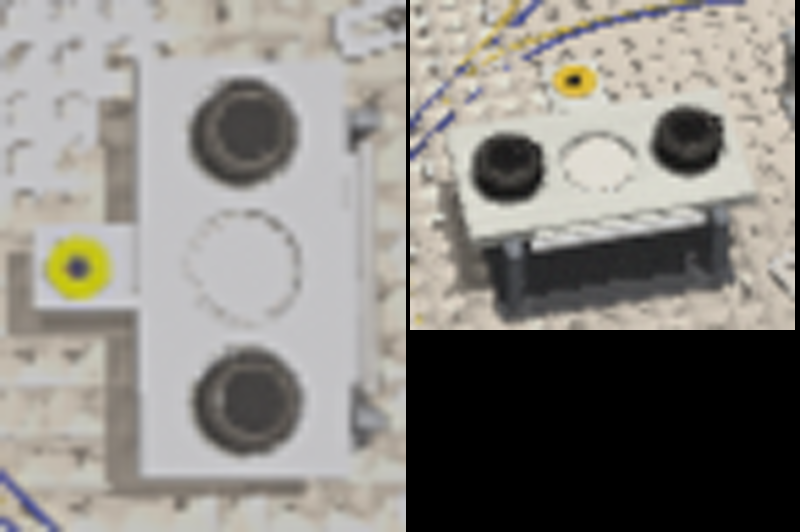

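The close crop shows the liner centred at about top (340.7,187.7), with the dot at (316.7,187.7) and a puck on either side. That puts the pocket at about (0.5125, -0.2315) and the lift point at about (0.5135, -0.153).

```bash
python3 -m pendant '[{"tx":0,"ty":0.6,"tz":0,"spin":0,"claw":0.6},{"tx":0,"ty":0.5,"tz":0,"spin":0,"claw":0.6},{"tx":0,"ty":0.1,"tz":0.3,"spin":0,"claw":0.6},{"tx":0,"ty":0,"tz":0.4,"spin":0,"claw":0.6},{"tx":0,"ty":0,"tz":0.4,"spin":0,"claw":0.6},{"tx":0,"ty":0,"tz":0.3,"spin":0,"claw":0.6},{"tx":0,"ty":0,"tz":0,"spin":0,"claw":0.6},{"tx":0,"ty":0,"tz":0,"spin":0,"claw":0.6}]'
python3 - <<'E'
from h import *
t=cams.read_camera("top");s=cams.read_camera("side")
b=cv2.resize(s[185:275,230:330][:,:,::-1],None,fx=6,fy=6,interpolation=cv2.INTER_CUBIC)
cv2.imwrite("pics/c5.png",b)
E
```

```text
time_s: 9.62
tool_pos: [0.5132, -0.2301, 0.113]
tool_rot: [180.0, -0.0, 0.0]
force: [-0.1, 0.7, -1.0]
grip_width: 0.0463
grasp_force: 15.0
```

View pics/c5.png

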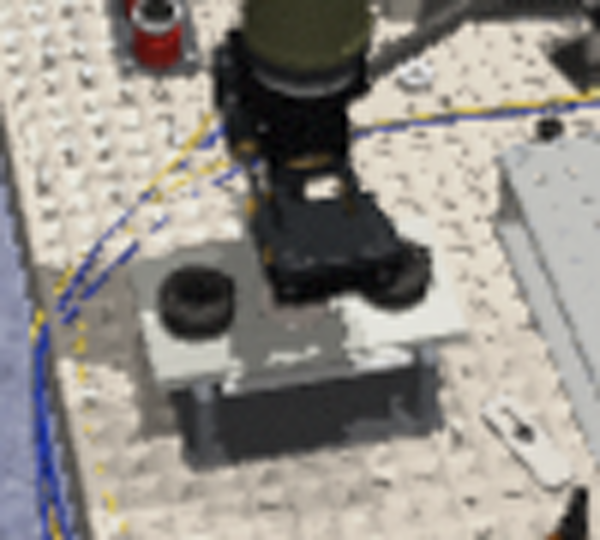

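The gripper hides the puck, but the neighbouring pucks at (197,300) and (400,275) are undisturbed. I'll descend on force.

```bash
python3 -m pendant '[{"tx":0,"ty":0.03,"tz":0.15,"spin":0,"claw":0.6},{"tx":0,"ty":0,"tz":0.15,"spin":0,"claw":0.6},{"tx":0,"ty":0,"tz":0.08,"spin":0,"claw":0.6},{"tx":0,"ty":0,"tz":0,"spin":0,"claw":0.6},{"tx":0,"ty":0,"tz":0,"spin":0,"claw":0.6}]'
```

```text
time_s: 10.35
tool_pos: [0.5129, -0.2318, 0.0936]
tool_rot: [180.0, -0.0, 0.0]
force: [0.3, 0.6, -0.8]
grip_width: 0.0464
grasp_force: 15.0
```

```bash
python3 -m pendant '[{"tx":0,"ty":0,"tz":0.04,"spin":0,"claw":0.6},{"tx":0,"ty":0,"tz":0,"spin":0,"claw":0.6},{"tx":0,"ty":0,"tz":0,"spin":0,"claw":0.6}]'
```

```text
time_s: 10.72
tool_pos: [0.5127, -0.2318, 0.0916]
tool_rot: [180.0, -0.0, 0.0]
force: [-0.0, -0.4, -1.6]
grip_width: 0.0465
grasp_force: 15.0
```

```bash
python3 -m pendant '[{"tx":0,"ty":0,"tz":0,"spin":0,"claw":0.4},{"tx":0,"ty":0,"tz":0,"spin":0,"claw":0.3},{"tx":0,"ty":0,"tz":0,"spin":0,"claw":0.25},{"tx":0,"ty":0,"tz":0,"spin":0,"claw":0.25},{"tx":0,"ty":0,"tz":-0.3,"spin":0,"claw":0.25},{"tx":0,"ty":0,"tz":-0.7,"spin":0,"claw":0.25},{"tx":0,"ty":0,"tz":-1,"spin":0,"claw":0.2},{"tx":0,"ty":-1,"tz":-0.8,"spin":0,"claw":0.2},{"tx":0,"ty":-1,"tz":0,"spin":0,"claw":0.2},{"tx":0,"ty":-1,"tz":0,"spin":0,"claw":0.2}]' && python3 -m pendant '[{"tx":-0.2,"ty":-1,"tz":0,"spin":1,"claw":0.2},{"tx":-0.2,"ty":-1,"tz":0,"spin":1,"claw":0.2},{"tx":0,"ty":0,"tz":0,"spin":1,"claw":0.2},{"tx":0,"ty":0,"tz":0,"spin":1,"claw":0.2},{"tx":0,"ty":0,"tz":0,"spin":1,"claw":0.2},{"tx":0,"ty":0,"tz":0,"spin":1,"claw":0.2},{"tx":0,"ty":0,"tz":0,"spin":1,"claw":0.2},{"tx":0,"ty":0,"tz":0,"spin":1,"claw":0.2},{"tx":0,"ty":0,"tz":0,"spin":1,"claw":0.2},{"tx":0,"ty":0,"tz":0,"spin":1,"claw":0.2}]'
python3 - <<'E'
from h import *
t=cams.read_camera("top");s=cams.read_camera("side")
print(env.get_obs()["qpos"])
a=cv2.resize(t[140:230,190:370][:,:,::-1],None,fx=4.4,fy=3.3*4/3,interpolation=cv2.INTER_CUBIC)[:330,:]
a=cv2.resize(t[150:225,190:370][:,:,::-1],None,fx=4.4,fy=4.4,interpolation=cv2.INTER_CUBIC)
b=cv2.resize(s[205:255,240:315][:,:,::-1],None,fx=5,fy=5,interpolation=cv2.INTER_CUBIC)
o=np.zeros((580,792,3),np.uint8);o[:330]=a;o[330:,:375]=b;cv2.imwrite("pics/c6.png",o)
E
```

```text
time_s: 11.98
tool_pos: [0.5132, -0.0814, 0.2326]
tool_rot: [179.9, -0.2, 0.0]
force: [2.3, -0.6, -0.3]
grip_width: 0.0697
grasp_force: 0.0
time_s: 13.22
tool_pos: [0.4963, 0.0179, 0.2317]
tool_rot: [-180.0, -0.1, -40.1]
force: [-0.0, -1.0, 0.1]
grip_width: 0.0697
grasp_force: 0.0
[  34.95440109    1.62527409  -40.39164127  103.85874647    1.1313574
   74.8364351  -135.68620065]
```

View pics/c6.png

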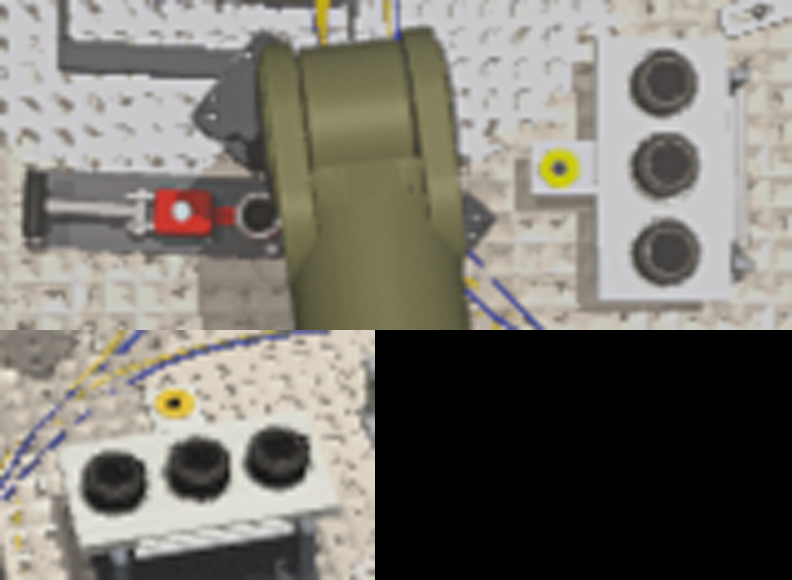

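The spare sits level in the middle pocket, in line with the other two at top-crop (665,165). The last joint is close to its limit in this direction, so I'll turn the other way to yaw 88°.

```bash
R='x'; python3 -m pendant '[{"tx":0,"ty":0,"tz":0,"spin":-1,"claw":0.2},{"tx":0,"ty":0,"tz":0,"spin":-1,"claw":0.2},{"tx":0,"ty":0,"tz":0,"spin":-1,"claw":0.2},{"tx":0,"ty":0,"tz":0,"spin":-1,"claw":0.2},{"tx":0,"ty":0,"tz":0,"spin":-1,"claw":0.2},{"tx":0,"ty":0,"tz":0,"spin":-1,"claw":0.2},{"tx":0,"ty":0,"tz":0,"spin":-1,"claw":0.2},{"tx":0,"ty":0,"tz":0,"spin":-1,"claw":0.2},{"tx":0,"ty":0,"tz":0,"spin":-1,"claw":0.2},{"tx":0,"ty":0,"tz":0,"spin":-1,"claw":0.2}]' >/dev/null && python3 -m pendant '[{"tx":0,"ty":0,"tz":0,"spin":-1,"claw":0.2},{"tx":0,"ty":0,"tz":0,"spin":-1,"claw":0.2},{"tx":0,"ty":0,"tz":0,"spin":-1,"claw":0.2},{"tx":0,"ty":0,"tz":0,"spin":-1,"claw":0.2},{"tx":0,"ty":0,"tz":0,"spin":-1,"claw":0.2},{"tx":0,"ty":0,"tz":0,"spin":-1,"claw":0.2},{"tx":0,"ty":0,"tz":0,"spin":-1,"claw":0.2},{"tx":0,"ty":0,"tz":0,"spin":-1,"claw":0.2},{"tx":0,"ty":0,"tz":0,"spin":-1,"claw":0.2},{"tx":0,"ty":0,"tz":0,"spin":-1,"claw":0.2}]' >/dev/null && python3 -m pendant '[{"tx":0,"ty":0,"tz":0,"spin":-1,"claw":0.2},{"tx":0,"ty":0,"tz":0,"spin":-1,"claw":0.2},{"tx":0,"ty":0,"tz":0,"spin":-1,"claw":0.2},{"tx":0,"ty":0,"tz":0,"spin":-1,"claw":0.2},{"tx":0,"ty":0,"tz":0,"spin":-1,"claw":0.2},{"tx":0,"ty":0,"tz":0,"spin":-1,"claw":0.2},{"tx":0,"ty":0,"tz":0,"spin":-1,"claw":0.2},{"tx":0,"ty":0,"tz":0,"spin":-1,"claw":0.2},{"tx":0,"ty":0,"tz":0,"spin":-1,"claw":0.2},{"tx":0,"ty":0,"tz":0,"spin":-1,"claw":0.2}]' >/dev/null && python3 -m pendant '[{"tx":0,"ty":0,"tz":0,"spin":-1,"claw":0.2},{"tx":0,"ty":0,"tz":0,"spin":-1,"claw":0.2},{"tx":0,"ty":0,"tz":0,"spin":-0.1,"claw":0.2},{"tx":1,"ty":0,"tz":0,"spin":0,"claw":0.2},{"tx":1,"ty":-0.25,"tz":0,"spin":0,"claw":0.2},{"tx":0.2,"ty":0,"tz":0.4,"spin":0,"claw":0.2},{"tx":0,"ty":0,"tz":0,"spin":0,"claw":0.2},{"tx":0,"ty":0,"tz":0,"spin":0,"claw":0.2}]'
```

```text
time_s: 18.08
tool_pos: [0.4871, 0.1269, 0.2111]
tool_rot: [180.0, 0.0, 88.3]
force: [1.3, 0.1, 0.1]
grip_width: 0.0697
grasp_force: 0.0
```

Run:
```python
from h import *
t=cv2.imread("pics/top0.png")[:,:,::-1];s=cv2.imread("pics/side0.png")[:,:,::-1]
# red block top centre: white dot ; saddle, bar, base edges
g=t.astype(int)
print("dot",[(c,q,ray("top",*c,.064)) for c,q in blobs(t,g.min(2)>140,(226,193,238,203),1)])
base=(g.max(2)<120)
print("base",[(q,cv2.minAreaRect(np.argwhere(cv2.connectedComponents(base[185:212,190:262].astype(np.uint8))[1]>0)[:,::-1].astype(np.float32))) for c,q in blobs(t,base,(190,185,262,212),40)])
S=s.astype(int)
print("sdot",[(c,q,ray("side",*c,.064)) for c,q in blobs(s,S.min(2)>120,(249,172,259,184),1)])
for n,p in(("blocktop",(.485,.1315,.064)),):print(proj("top",p),proj("side",p))
```

```text
dot [(array([230.71, 197.5 ]), [229, 196, 4, 4, 14], array([0.48518986, 0.13462519, 0.064     ]))]
base [([195, 188, 59, 21, 636], ((37.87154769897461, 13.940608024597168), (66.38180541992188, 18.60582733154297), 3.012787342071533)), ([245, 195, 8, 8, 47], ((37.87154769897461, 13.940608024597168), (66.38180541992188, 18.60582733154297), 3.012787342071533))]
sdot [(array([250., 173.]), [250, 173, 1, 1, 1], array([0.47269662, 0.15295164, 0.064     ])), (array([252.5, 172. ]), [252, 172, 2, 1, 2], array([0.48513209, 0.15741059, 0.064     ])), (array([254.  , 175.25]), [253, 175, 3, 2, 4], array([0.48743754, 0.13367658, 0.064     ]))]
[231.64646613 197.54277303] [253.56269094 175.63361331]
```

```bash
python3 -m pendant '[{"tx":0.14,"ty":0,"tz":0,"spin":0.3,"claw":0.2},{"tx":0,"ty":0,"tz":0.7,"spin":0,"claw":0.2},{"tx":0,"ty":0,"tz":0.7,"spin":0,"claw":0.2},{"tx":0,"ty":0,"tz":0.6,"spin":0,"claw":0.2},{"tx":0,"ty":0,"tz":0.5,"spin":0,"claw":0.2},{"tx":0,"ty":0,"tz":0.3,"spin":0,"claw":0.2},{"tx":0,"ty":0,"tz":0.2,"spin":0,"claw":0.2},{"tx":0,"ty":0,"tz":0,"spin":0,"claw":0.2},{"tx":0,"ty":0,"tz":0,"spin":0,"claw":0.2}]'
```

```text
time_s: 19.2
tool_pos: [0.4876, 0.135, 0.0614]
tool_rot: [179.9, -0.0, 87.2]
force: [-0.1, -0.6, -0.0]
grip_width: 0.0695
grasp_force: 0.0
```

```bash
python3 -m pendant '[{"tx":0,"ty":-0.02,"tz":0.22,"spin":0,"claw":0.2},{"tx":0,"ty":0,"tz":0.21,"spin":0,"claw":0.2},{"tx":0,"ty":0,"tz":0,"spin":0,"claw":0.3},{"tx":0,"ty":0,"tz":0,"spin":0,"claw":0.4},{"tx":0,"ty":0,"tz":0,"spin":0,"claw":0.5},{"tx":0,"ty":0,"tz":0,"spin":0,"claw":0.6},{"tx":0,"ty":0,"tz":0,"spin":0,"claw":0.75},{"tx":0,"ty":0,"tz":0,"spin":0,"claw":0.75},{"tx":0,"ty":0,"tz":0,"spin":0,"claw":0.75}]' 30
```

```text
time_s: 20.32
tool_pos: [0.486, 0.1349, 0.0392]
tool_rot: [180.0, 0.0, 87.2]
force: [-1.1, -0.6, 2.4]
grip_width: 0.0341
grasp_force: 30.0
```

The jack is gripped at a width of 34 mm. I'll lift it and carry it to just short of the lug.

```bash
python3 -m pendant '[{"tx":0,"ty":0,"tz":-0.3,"spin":0,"claw":0.75},{"tx":0,"ty":0,"tz":-0.4,"spin":0,"claw":0.75},{"tx":-0.3,"ty":0,"tz":0,"spin":-0.35,"claw":0.75},{"tx":-0.5,"ty":0.1,"tz":0,"spin":-0.35,"claw":0.75},{"tx":-0.7,"ty":0.15,"tz":0,"spin":0,"claw":0.75},{"tx":-0.7,"ty":0.15,"tz":0,"spin":0,"claw":0.75},{"tx":-0.7,"ty":0.15,"tz":0,"spin":0,"claw":0.75},{"tx":-0.5,"ty":0,"tz":0,"spin":0,"claw":0.75},{"tx":0,"ty":0,"tz":0.2,"spin":0,"claw":0.75},{"tx":0,"ty":0,"tz":0,"spin":0,"claw":0.75}]'
python3 - <<'E'
from h import *
o=env.get_obs();print(o["tool_pos"],o["tool_rot"],o["force"])
t=cams.read_camera("top");s=cams.read_camera("side")
p=o["tool_pos"];z=.05+p[2]-.0392
for n in("top","side"):print(n,proj(n,(p[0],p[1]-.058,z)))
a=cv2.resize(t[165:225,240:330][:,:,::-1],None,fx=4.4,fy=4.4,interpolation=cv2.INTER_CUBIC)
b=cv2.resize(s[170:250,225:315][:,:,::-1],None,fx=4.4,fy=4.4,interpolation=cv2.INTER_CUBIC)
c=np.zeros((352,792,3),np.uint8);c[:264,:396]=a;c[:,396:]=b;cv2.imwrite("pics/c7.png",c)
E
```

```text
time_s: 21.58
tool_pos: [0.5112, -0.0345, 0.0638]
tool_rot: [-179.9, -0.0, 90.0]
force: [-0.3, 0.5, -7.2]
grip_width: 0.0337
grasp_force: 30.0
[ 0.51121519 -0.03451257  0.06381931] [-1.79907822e+02 -4.32127584e-02  9.00384541e+01] [-0.31740153  0.54209554 -7.15462422]
top [298.85176897 188.46527841]
side [270.33200378 207.77874991]
```

View pics/c7.png

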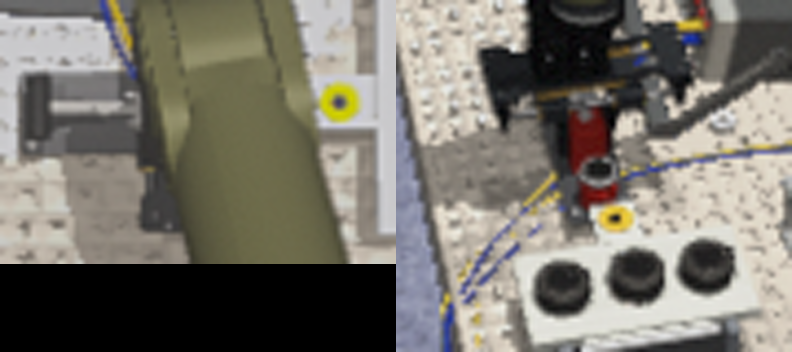

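The side crop shows the saddle ring at about (270.5,208.7) and the dot at (274.6,219.1). In the top crop the bar is at about (247.8,188.6).

Run:
```python
from h import *
print(ray("side",270.5,208.7,.0746),ray("side",270.5,208.2,.0746),ray("top",247.8,188.6,.1016),ray("side",274.6,219.1,.07))
s=cams.read_camera("side");S=s.astype(int)
print([(c,q,ray("side",*c,.0746)) for c,q in blobs(s,S.max(2)<70,(264,202,277,214),4)])
print([(c,q,ray("side",*c,.0746)) for c,q in blobs(s,S.min(2)>95,(262,202,276,213),4)])
t=cams.read_camera("top");T=t.astype(int)
print([(c,q,ray("top",*c,.1016)) for c,q in blobs(t,T.max(2)<60,(243,178,252,202),8)])
```

```text
[ 0.51071642 -0.09775988  0.0746    ] [ 0.51135263 -0.09498484  0.0746    ] [0.51115937 0.07647981 0.1016    ] [ 0.51479162 -0.1532095   0.07      ]
[(array([264. , 205.5]), [264, 202, 1, 8, 8], array([ 0.4887195, -0.074148 ,  0.0746   ])), (array([273.4, 203.4]), [273, 202, 2, 4, 5], array([ 0.52925547, -0.07053234,  0.0746    ])), (array([270.5, 207.8]), [268, 206, 6, 4, 20], array([ 0.51186282, -0.09275948,  0.0746    ]))]
[(array([275. , 203.5]), [275, 202, 1, 4, 4], array([ 0.5355792 , -0.07251803,  0.0746    ])), (array([272.93, 209.  ]), [269, 206, 7, 6, 15], array([ 0.5200007 , -0.10154033,  0.0746    ]))]
[]
```

```bash
python3 -m pendant '[{"tx":0,"ty":0.06,"tz":0.22,"spin":0,"claw":0.75},{"tx":0,"ty":0,"tz":0.21,"spin":0,"claw":0.75},{"tx":0,"ty":0,"tz":0,"spin":0,"claw":0.75},{"tx":0,"ty":0,"tz":0,"spin":0,"claw":0.75}]'
```

```text
time_s: 22.28
tool_pos: [0.515, -0.035, 0.0423]
tool_rot: [-180.0, -0.0, 90.0]
force: [-0.2, -0.4, -6.4]
grip_width: 0.0338
grasp_force: 30.0
```

```bash
python3 -m pendant '[{"tx":-0.2,"ty":-0.02,"tz":0,"spin":0,"claw":0.75},{"tx":-0.3,"ty":0,"tz":0,"spin":0,"claw":0.75},{"tx":-0.3,"ty":0,"tz":0,"spin":0,"claw":0.75},{"tx":-0.25,"ty":0,"tz":0,"spin":0,"claw":0.75},{"tx":-0.12,"ty":0,"tz":0,"spin":0,"claw":0.75},{"tx":0,"ty":0,"tz":0,"spin":0,"claw":0.75},{"tx":0,"ty":0,"tz":0.06,"spin":0,"claw":0.75},{"tx":0,"ty":0,"tz":0,"spin":0,"claw":0.75},{"tx":0,"ty":0,"tz":0,"spin":0,"claw":0.75}]'
```

```text
time_s: 23.4
tool_pos: [0.5141, -0.0931, 0.0395]
tool_rot: [-180.0, -0.0, 90.1]
force: [-0.4, 0.1, -6.9]
grip_width: 0.0339
grasp_force: 30.0
```

```bash
python3 -m pendant '[{"tx":0,"ty":0,"tz":0.02,"spin":0,"claw":0.75},{"tx":0,"ty":0,"tz":0,"spin":0,"claw":0.75},{"tx":0,"ty":0,"tz":0,"spin":0,"claw":0.75}]'
```

```text
time_s: 23.78
tool_pos: [0.5141, -0.0933, 0.0392]
tool_rot: [-180.0, 0.0, 90.0]
force: [-5.1, 2.3, 5.6]
grip_width: 0.0339
grasp_force: 30.0
```

```bash
python3 -m pendant '[{"tx":0,"ty":0,"tz":0,"spin":0,"claw":0.55},{"tx":0,"ty":0,"tz":0,"spin":0,"claw":0.4},{"tx":0,"ty":0,"tz":0,"spin":0,"claw":0.3},{"tx":0,"ty":0,"tz":0,"spin":0,"claw":0.3},{"tx":0,"ty":0,"tz":-0.3,"spin":0,"claw":0.3},{"tx":0,"ty":0,"tz":-0.6,"spin":0,"claw":0.3},{"tx":0,"ty":0,"tz":-1,"spin":0,"claw":0.3},{"tx":0,"ty":0,"tz":-1,"spin":0,"claw":0.3},{"tx":0.5,"ty":0,"tz":-0.6,"spin":1,"claw":0.6},{"tx":1,"ty":0,"tz":0,"spin":1,"claw":1}]' && python3 -m pendant '[{"tx":1,"ty":0,"tz":0,"spin":1,"claw":1},{"tx":1,"ty":0,"tz":0,"spin":1,"claw":1},{"tx":1,"ty":0,"tz":0,"spin":1,"claw":1},{"tx":0,"ty":0,"tz":0,"spin":1,"claw":1},{"tx":0,"ty":0,"tz":0,"spin":1,"claw":1},{"tx":0,"ty":0,"tz":0,"spin":1,"claw":1},{"tx":0,"ty":0,"tz":0,"spin":1,"claw":1},{"tx":0,"ty":0,"tz":0,"spin":1,"claw":1},{"tx":0,"ty":0,"tz":0,"spin":1,"claw":1},{"tx":0,"ty":0,"tz":0,"spin":1,"claw":1}]'
python3 - <<'E'
from h import *
t=cams.read_camera("top");s=cams.read_camera("side")
for n in("top","side"):print(n,"exp block",proj(n,(.514,-.0935,.064)),"bar",proj(n,(.514,.0175,.077)))
a=cv2.resize(t[165:225,240:360][:,:,::-1],None,fx=4.4,fy=4.4,interpolation=cv2.INTER_CUBIC)
b=cv2.resize(s[180:250,235:295][:,:,::-1],None,fx=4.4,fy=4.4,interpolation=cv2.INTER_CUBIC)
c=np.zeros((308,792,3),np.uint8);c[:264,:528]=a;c[:,528:]=b;cv2.imwrite("pics/c8.png",c)
E
```

```text
time_s: 25.02
tool_pos: [0.5196, -0.0202, 0.2176]
tool_rot: [179.6, 0.1, 81.6]
force: [0.5, 0.6, -0.9]
grip_width: 0.0486
grasp_force: 0.0
time_s: 26.28
tool_pos: [0.5487, 0.128, 0.2147]
tool_rot: [180.0, -0.0, 41.9]
force: [-0.9, 0.2, -0.3]
grip_width: 0.0004
grasp_force: 0.0
top exp block [298.81432393 187.88253981] bar [265.72285795 188.06595666]
side exp block [271.02636751 209.65743692] bar [265.24282707 189.36833899]
```

View pics/c8.png

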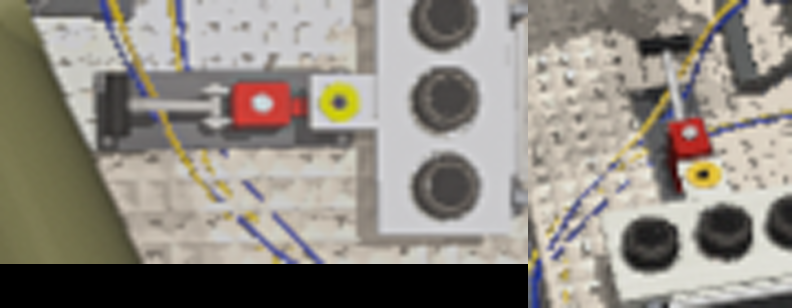

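The jack stands with its block dot at top (299.1,188.0), 17.5 px (58 mm) from the lug's dot, so the saddle is under the lug. Next I turn to yaw 0, move over the bar and press.

```bash
python3 -m pendant '[{"tx":0,"ty":0,"tz":0,"spin":1,"claw":1},{"tx":0,"ty":0,"tz":0,"spin":1,"claw":1},{"tx":0,"ty":0,"tz":0,"spin":1,"claw":1},{"tx":0,"ty":0,"tz":0,"spin":1,"claw":1},{"tx":0,"ty":0,"tz":0,"spin":1,"claw":1},{"tx":0,"ty":0,"tz":0,"spin":1,"claw":1},{"tx":0,"ty":0,"tz":0,"spin":1,"claw":1},{"tx":0,"ty":0,"tz":0,"spin":1,"claw":1},{"tx":0,"ty":0,"tz":0,"spin":1,"claw":1},{"tx":0,"ty":0,"tz":0,"spin":0.5,"claw":1}]' >/dev/null&& python3 -m pendant '[{"tx":-0.35,"ty":0.7,"tz":0,"spin":0,"claw":1},{"tx":-0.35,"ty":0.7,"tz":0,"spin":0,"claw":1},{"tx":0,"ty":0.7,"tz":0,"spin":0,"claw":1},{"tx":0,"ty":0,"tz":0.6,"spin":0,"claw":1},{"tx":0,"ty":0,"tz":0.6,"spin":0,"claw":1},{"tx":0,"ty":0,"tz":0.5,"spin":0,"claw":1},{"tx":0,"ty":0,"tz":0,"spin":0,"claw":1},{"tx":0,"ty":0,"tz":0,"spin":0,"claw":1}]'
```

```text
time_s: 28.62
tool_pos: [0.5218, 0.0208, 0.1297]
tool_rot: [180.0, -0.1, 4.1]
force: [0.4, -0.4, 0.5]
grip_width: 0.0002
grasp_force: 0.0
```

```bash
python3 -m pendant '[{"tx":-0.15,"ty":-0.02,"tz":0,"spin":1,"claw":1},{"tx":0,"ty":0,"tz":0.3,"spin":0,"claw":1},{"tx":0,"ty":0,"tz":0.22,"spin":0,"claw":1},{"tx":0,"ty":0,"tz":0.14,"spin":0,"claw":1},{"tx":0,"ty":0,"tz":0.14,"spin":0,"claw":1},{"tx":0,"ty":0,"tz":0,"spin":0,"claw":1},{"tx":0,"ty":0,"tz":0,"spin":0,"claw":1}]'
```

```text
time_s: 29.5
tool_pos: [0.5145, 0.0232, 0.0894]
tool_rot: [-179.9, -0.1, 0.1]
force: [-0.8, 5.4, 9.1]
grip_width: 0.0006
grasp_force: 4.1
```

```bash
python3 -m pendant '[{"tx":0,"ty":-0.08,"tz":0.1,"spin":0,"claw":1},{"tx":0,"ty":-0.03,"tz":0.1,"spin":0,"claw":1},{"tx":0,"ty":-0.02,"tz":0.1,"spin":0,"claw":1},{"tx":0,"ty":0,"tz":0,"spin":0,"claw":1},{"tx":0,"ty":0,"tz":0,"spin":0,"claw":1}]'
```

```text
time_s: 30.12
tool_pos: [0.5144, 0.0278, 0.0742]
tool_rot: [180.0, -0.1, 0.1]
force: [-1.4, 1.9, 6.5]
grip_width: 0.0004
grasp_force: 3.4
```

```bash
python3 -m pendant '[{"tx":0,"ty":-0.02,"tz":0.08,"spin":0,"claw":1},{"tx":0,"ty":-0.01,"tz":0.08,"spin":0,"claw":1},{"tx":0,"ty":0,"tz":0.03,"spin":0,"claw":1},{"tx":0,"ty":0,"tz":0,"spin":0,"claw":1},{"tx":0,"ty":0,"tz":0,"spin":0,"claw":1}]'
python3 - <<'E'
from h import *
t=cams.read_camera("top");s=cams.read_camera("side")
a=cv2.resize(t[165:225,240:360][:,:,::-1],None,fx=4.4,fy=4.4,interpolation=cv2.INTER_CUBIC)
b=cv2.resize(s[180:250,235:295][:,:,::-1],None,fx=4.4,fy=4.4,interpolation=cv2.INTER_CUBIC)
c=np.zeros((308,792,3),np.uint8);c[:264,:528]=a;c[:,528:]=b;cv2.imwrite("pics/c9.png",c)
E
```

```text
time_s: 30.75
tool_pos: [0.5146, 0.0291, 0.0657]
tool_rot: [179.9, -0.1, 0.1]
force: [-3.7, 0.8, 14.7]
grip_width: 0.0007
grasp_force: 7.2
```

View pics/c9.png

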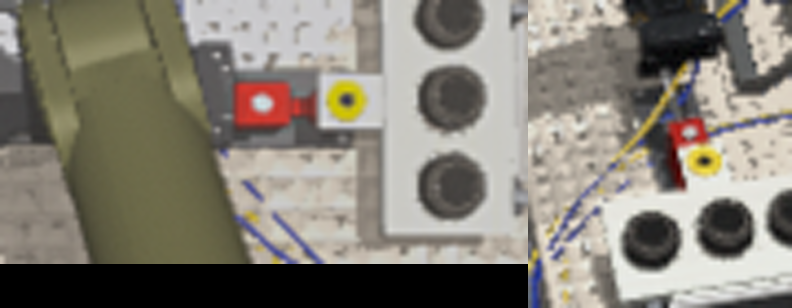

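The lug's dot has risen in the side crop from (703,174) to (703,160), and the jack has stayed put. The force has climbed to 15 N at the expected stop height, so the handle is fully down. I'll hold it briefly and hand in.

```bash
python3 -m pendant '[{"tx":0,"ty":0,"tz":0.01,"spin":0,"claw":1},{"tx":0,"ty":0,"tz":0,"spin":0,"claw":1},{"tx":0,"ty":0,"tz":0,"spin":0,"claw":1},{"tx":0,"ty":0,"tz":0,"spin":0,"claw":1}]' && python3 -c "
from cell import env
print(env.sign_off())"
```

```text
time_s: 31.35
tool_pos: [0.5146, 0.0291, 0.0655]
tool_rot: [179.9, -0.1, 0.1]
force: [-4.6, 0.8, 17.0]
grip_width: 0.0006
grasp_force: 8.4
the job is handed in; nothing more can be done
None
```

I handed the job in at 31.4 s; the sign-off returned no verdict, but the pictures and force readings show the spare puck seated in the middle pocket, the jack's saddle under the lug, and the table tilted up with the handle still held down at its stop under about 17 N.

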